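Gauge an onyx bar on the bench thickness gauge with its ratchet

TASK

Measure the thickness of the long onyx bar: lay it gently on the granite table of the bench gauge and slide it under the spindle until its end sits square and flush against the steel fence, pushing no harder than a light finger push. Then let go of the bar and screw the spindle down with the knurled ratchet knob on top, until the spindle bears on the stone and the ratchet has clicked two or three times, no more. Leave the bar clamped like that, with the other goods undisturbed.

Things in the scene. Friction and masses are not known exactly. Their poses are not given: they have to be found in the camera images.
- bar_center (a point): centre of the long onyx bar, the only long piece on the counter: 150 mm long (its own x), 40 mm wide (y), 16 mm thick (z), about 0.26 kg, cream stone with pink-brown bands; z axis up. Its two ends are alike.
- gauge_axis (a point): point on the upper face of the fixed gauge's granite table (50 mm above the counter), straight below the spindle. x runs along the granite towards fence and column, y across it, z up. The granite is 240 mm long (165 mm before this point, 75 mm beyond) and 140 mm wide. The spindle tip starts 17 to 22 mm above it; the exact gap is not known.
- gauge_arm (a point): lower end of the gauge's 19 mm wide nose, on the spindle's axis, 99 mm above the counter. Above it the 30 mm wide arm (121 to 147 mm above the counter) reaches 15 mm towards -x and back to the 28 mm column 53 mm beyond along x, 192 mm high. A 56 mm wide read-out housing (top 183 mm above the counter) stands on the arm 17 to 43 mm beyond the axis. The knob is the highest part.
- fence_face (a point): middle of the flat upright face of the steel fence on the granite, 8 mm above the granite; it looks to -x of the gauge, is 64 mm wide and 14 mm high, and lies 25 mm beyond the spindle's axis. The bar's end goes flush against it, the bar lying along the gauge's x, centred across within 8 mm: the bar's centre is then 75 mm before the face. Rigid; stone chips if pushed on it with over 15 N.
- ratchet: the round knurled ratchet knob on the gauge head: 28 mm diameter, 28 mm high (196 to 224 mm above the counter), on an 18 mm thimble; origin at its centre. Clockwise from above lowers the spindle 10 mm a turn; the knob keeps its height. Turning takes about 0.17 N m, on the stone 0.21; at each click (every 0.52 rad of slip) it falls to -0.1 or below: the knob pulls ahead, also when held still.
- tile: bystander: square onyx tile 56 x 56 x 16 mm; origin under its centre
- coaster: bystander: round white stone coaster, 66 mm diameter, 14 mm thick; origin under its centre
- goblet: bystander: onyx goblet candle holder, 192 mm tall, 94 mm widest; origin under its centre
- tealight: bystander: small green onyx tealight cup, 66 mm diameter, 45 mm high; origin under its centre
Mind the look-alikes: they are no part of the job. There is more than one size of the part that bears bar_center; the job needs the smallest.

How it is judged:
On the way, in this order (a step that is already met when the one before it is completed fails the run):
1. the bar lies flat on the granite, square and flush against the fence under the raised spindle, and is let go (x of bar_center in the frame of fence_face above -0.0765 m and y of bar_center in the frame of fence_face between -0.01 and 0.01 m and z of bar_center in the frame of gauge_axis below 0.0095 m and angle between the x axis of bar_center and the x axis of gauge_axis, either way round below 0.05 rad and contact force between the fingers and bar below 0.1 N), for 0.2 s.
2. the spindle bears on the bar and the ratchet has clicked twice (value of joint ratchet above 0.8 rad and contact force between spindle and bar above 10 N), for 0.1 s.
At the end, for the whole second after the job is handed in: the bar lies flat on the granite, its end within 1.5 mm of the fence, within 10 mm of the middle across and within 0.05 rad of square; the spindle bears on it with more than 10 N; the ratchet has clicked two or three times (0.8 to 1.95 rad of slip); everything at rest (all of step 2 and x of bar_center in the frame of fence_face above -0.0765 m and y of bar_center in the frame of fence_face between -0.01 and 0.01 m and z of bar_center in the frame of gauge_axis below 0.0095 m and angle between the x axis of bar_center and the x axis of gauge_axis, either way round below 0.05 rad and value of joint ratchet below 1.95 rad and linear speed of bar below 0.01 m/s); the robot touches nothing.
It fails at once if the ratchet is run on past three clicks (value of joint ratchet above 1.95 rad).
It fails at once if the bar is pushed against the fence harder than 15 N (contact force between bar and fence above 15 N).
It fails at once if the bar is dropped or thrown (out of the fingers and moving faster than 0.4 m/s, a fall of about 8 mm) (linear speed of bar above 0.4 m/s and contact force between the fingers and bar below 0.1 N).
It fails at once if a bystander is disturbed (moved more than 15 mm) (distance of any of tile, coaster, goblet, tealight from where it was at the start of the episode above 0.015 m).
It also fails if it takes over 72 s, if anything falls off the work surface, if the arm or the gripper's body presses on something with over 40 N, if the wrist force passes 120 N, or if a joint passes its speed limit or range.

ROBOT

A 6-joint arm with a two-finger parallel gripper is mounted at the origin on the work surface. World frame = base frame: x ahead of the robot, y to its left, z up, the work surface at z = 0. Lengths are in m, angles in rad, forces in N, time in s.
With the tool pointing down it reaches from about 0.425 to 0.95 m from the base axis. Payload 3.5 kg.
Tool frame: the origin (TCP) lies on the centre line of the jaws, within the pads' length; the fingertips stand 25 mm ahead of it and the grasp point (between the pads) lies 6 mm ahead of it (ctrl.finger_overhang is the distance from the TCP to the fingertips, in m); z points along the fingers, y is the line along which they close (so a half turn about z gives the same grasp; the last joint's range is limited). The gripper opens to 85 mm and grips with 20 to 120 N. Pads are 22 mm wide; open, the fingers measure 114 mm over their backs; the gripper's body (76 mm by 85 mm) begins 54 mm behind the grasp point. The pads swing forward as they close: fully open they stand 13 mm farther back than shut.
Start: joints at [-1.394, 0.286, 1.577, -0, 1.279, -0.15], TCP at [0.217, -0.639, 0.256] pointing down, gripper open.
Joint ranges: [-2.77, 2.77], [-0.9, 2.22], [0.21, 2.48], [-1.53, 4.67], [0.24, 2.81], [-2.84, 2.84]. Speed limits (rad/s): [2.79, 2.79, 3.14, 3.14, 3.14, 3.14].

INTERFACE

Orientations are given as a unit quaternion [x, y, z, w].
In Python, from plant import get_state, imaging, job, ctrl gives the robot as it stands.
- The arm moves only by the tool jog_arm, never from a script. Its argument "increments" is a list of rows, each an object of numbers: "dx", "dy", "dz": the shift along the world's x, y, z each as a share of 12 cm, from -1 to 1; "ax", "ay", "az": the turn, a rotation vector about the world's x, y, z each as a share of pi/2 rad, from -1 to 1; "gripper": the gripper command: -1 is shut, 1 is fully open, values between are in proportion. A call has 1 to 10 rows; each row is the pose to reach, as a shift and turn from the pose commanded when the call began; what a row does not reach only later rows make up. A row lasts 1/10 s, in which the tool goes at most 50 mm and 8.59 degrees, less where a joint would pass 70% of its speed; a pose out of reach is approached as far as the arm can. A call with a number of a shift or a turn outside -1 to 1 is refused whole. A call with a gripper value outside its range is refused whole. The fingers move at their own pace and stop on an object; "force" is the grip in N (left out, the last holds). Time passes only in rows, so rows that repeat a pose let the fingers close. It gives the time, the measured TCP pose, the force, the opening and the grip force at its end, in the units of the state.
- get_state(): the state, without advancing time (a new reading comes with each control period).
- imaging.read_camera(name): name is "side" or "top" or "wrist"; returns a dict with "frame" (384x512x3 uint8, blue, green, red), "depth" (384x512 float32, m along the optical axis (not along the pixel's ray), 0 where there is no reading), "camera_matrix" (3x3 intrinsics, pixels), "extrinsics" (4x4, takes a point from camera to world coordinates); the wrist camera has in their place "mount" (4x4, takes a point from camera to tool coordinates, whose origin is the TCP and whose axes are the flange's). Camera axes: x right, y up, looking along -z (the intrinsics and any distortion apply to the point x, -y, -z); pixel columns grow to the right and rows downward; lengths in m; the calibration is good to about 2 mm. A picture is of the moment at which its call begins: read the wrist's pose just before it.
- job.sign_off(): hands the job in; it is judged then, once.
The state is a dict: "time": time; "qpos": joint angles; "dq": joint speeds; "joint_efforts": joint torques, N m; "eef_pos": TCP position; "tcp_rot": TCP orientation; "contact_force": force on the tool from outside, world axes, zero at the start; "wrist_torque": the same for the moment, N m; "opening": opening from 0.0 (shut) to 1.0 (fully open); "finger_force": force on a finger pad.
Only numpy, scipy, OpenCV 4.12 (cv2) and the standard library are available. Lean on these libraries where they do the work, as an engineer would, in place of code of your own. Each camera call takes 0.05 s, during which the arm holds its last target. There are 200 camera calls.

## Working session

There is one attempt and no reset: what is moved stays moved. The work goes in short steps, Python scripts to look and compute and a tool call to move; the robot and the scene stay as the last step left them, time stands still between calls to the robot, and variables do not carry over. Pictures are saved under pics/ and viewed, at most 10 in all, crops included, and the job is handed in when it is done.

Besides the shell and the picture viewer there is one more tool, called after "Emit:" in YAML: its name, and indented under it one key for each argument. jog_arm: Moves the arm, as the interface text tells. Shift numbers are shares of 12 cm and turn numbers shares of pi/2 rad, none past 1 either way. Its arguments: {"type":"object","properties":{"increments":{"type":"array"},"force":{"type":"number"}},"required":["increments"]}

```bash
mkdir -p pics; ls
cat > h.py <<'E'
import numpy as np,cv2
from scipy.spatial.transform import Rotation as R
from plant import get_state, imaging, job, ctrl
def shot(n):
    s=get_state(); d=imaging.read_camera(n)
    if n=="wrist":
        T=np.eye(4);T[:3,:3]=R.from_quat(s["tcp_rot"]).as_matrix();T[:3,3]=s["eef_pos"]
        E=T@np.array(d["mount"])
    else: E=np.array(d["extrinsics"])
    np.savez(f"{n}.npz",f=d["frame"],d=d["depth"],K=d["camera_matrix"],E=E)
    return d["frame"]
def cloud(n):
    z=np.load(f"{n}.npz");D=z["d"];K=z["K"];v,u=np.mgrid[:D.shape[0],:D.shape[1]]
    P=np.stack([(u-K[0,2])/K[0,0]*D,-(v-K[1,2])/K[1,1]*D,-D],-1)
    return P@z["E"][:3,:3].T+z["E"][:3,3]
E
python3 - <<'E'
from h import *
for n in("top","side"):
    cv2.imwrite(f"pics/{n}1.png",cv2.resize(shot(n),None,fx=1.5,fy=1.5))
s=get_state();print(s, ctrl.finger_overhang)
E
```

```text
pics
{'time': 0.1, 'qpos': array([-1.39401093e+00,  2.87117814e-01,  1.57802203e+00,  2.71179407e-05,
        1.27862690e+00, -1.50023894e-01]), 'dq': array([ 0.00197449, -0.00243786, -0.0032907 , -0.00082634,  0.00032324,
        0.00021968]), 'joint_efforts': array([ 1.21119014e-03, -4.07291865e+01, -2.93697596e+01, -1.19736633e-04,
        3.41258099e-03, -1.18185994e-05]), 'eef_pos': array([ 0.21661238, -0.63872763,  0.25506293]), 'tcp_rot': array([ 9.86679195e-01,  1.62674471e-01, -1.56604925e-06, -1.08711761e-03]), 'contact_force': array([-0.04988567,  0.48208549,  0.1523142 ]), 'wrist_torque': array([ 0.01821762,  0.0133112 , -0.00692671]), 'finger_force': 0.0, 'opening': 0.9960280544836285} 0.025
```

View pics/top1.png

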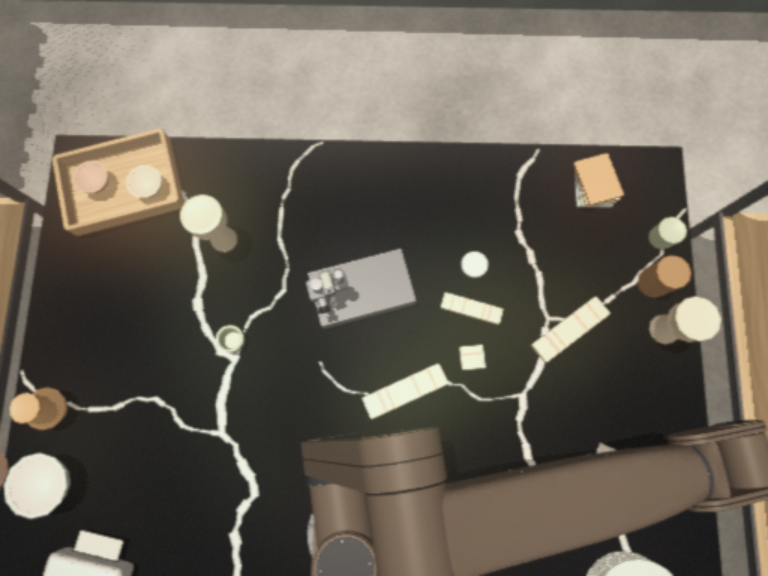

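View pics/side1.png

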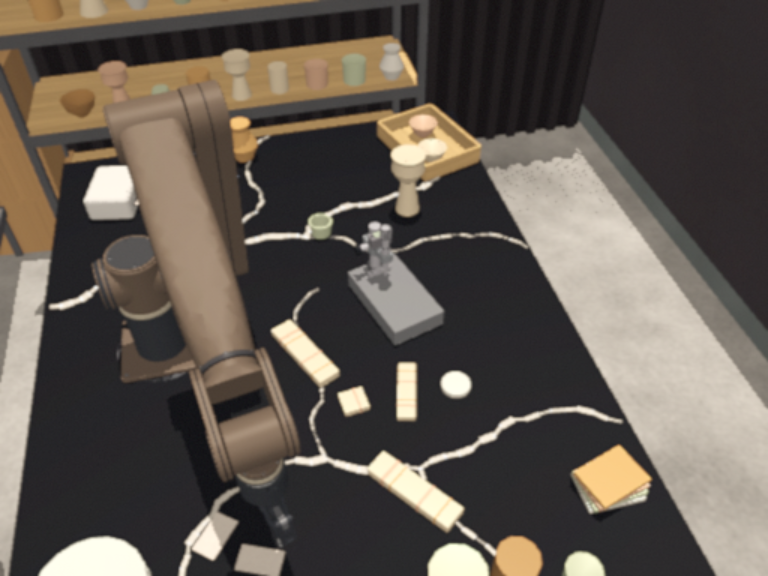

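The top picture (768x576) shows three bars, at (405,391), (472,308) and (571,329). The gauge's granite is at about (362,288), with its head and column at the left end (328,285). I'll measure the bars, since the smallest should be (472,308).

Run:
```python
from h import *
z=np.load("top.npz");f=z["f"];P=cloud("top")
for c in [(405,391),(472,308),(571,329),(472,357),(474,264)]:
    u,v=int(c[0]/1.5),int(c[1]/1.5)
    print(c,P[v,u].round(4),end=" ")
    m=((f.min(2)>110)&(P[...,2]>0.007)&(P[...,2]<0.03)).astype(np.uint8)
    n,l=cv2.connectedComponents(m); k=l[v,u]
    if k==0: print("bg");continue
    q=P[l==k]; r=cv2.minAreaRect(q[:,:2].astype(np.float32)*1000); print(r,len(q),np.median(q[:,2]).round(4))
Z=P[...,2];m=((Z>.044)&(Z<.056)&(abs(P[...,1]+.02)<.3)&(P[...,0]>.4)).astype(np.uint8)
n,l,st,ce=cv2.connectedComponentsWithStats(m);k=1+st[1:,4].argmax();q=P[l==k];print("granite",cv2.minAreaRect(q[:,:2].astype(np.float32)*1000),ce[k],len(q))
v,u=np.mgrid[:384,:512]
m=(u>195)&(u<245)&(v>170)&(v<225)&(Z>.06)
for lo,hi in((.1,.16),(.165,.188),(.188,.194),(.194,.23)):
    k=m&(Z>lo)&(Z<hi);print(lo,k.sum(),P[k].mean(0).round(4) if k.any() else"", np.c_[u[k],v[k]].mean(0))
cv2.imwrite("pics/top2.png",cv2.resize(f[140:260,190:350],None,fx=5,fy=5,interpolation=cv2.INTER_CUBIC))
```

```text
(405, 391) [ 0.335  -0.1139  0.0207] ((334.9571838378906, -115.00566101074219), (54.780067443847656, 205.04588317871094), 25.48619270324707) 857 0.0227
(472, 308) [ 0.5426 -0.276   0.0182] ((543.6451416015625, -278.7210388183594), (149.19180297851562, 42.51314926147461), 75.1944580078125) 437 0.0171
(571, 329) [ 0.4946 -0.5203  0.0199] ((494.4697570800781, -522.7681274414062), (56.53571319580078, 205.19851684570312), 37.06755828857422) 819 0.0231
(472, 357) [ 0.4193 -0.2755  0.0136] ((420.39697265625, -278.1230163574219), (55.367897033691406, 56.250755310058594), 5.040899276733398) 233 0.0163
(474, 264) [ 0.6548 -0.2843  0.0203] ((657.3825073242188, -287.68597412109375), (62.68714904785156, 65.01271057128906), 43.85897445678711) 230 0.0149
granite ((584.154296875, -2.761688232421875), (141.75439453125, 239.93521118164062), 16.571958541870117) [246.5365184  191.15650741] 1821
0.1 192 [0.5388 0.0764 0.1461] [216.59375    196.88020833]
0.165 144 [0.5592 0.0693 0.1816] [217.875      188.77083333]
0.188 34 [0.5572 0.0896 0.1911] [211.47058824 188.55882353]
0.194 91 [0.5646 0.0519 0.2161] [222.25274725 184.81318681]
```

View pics/top2.png

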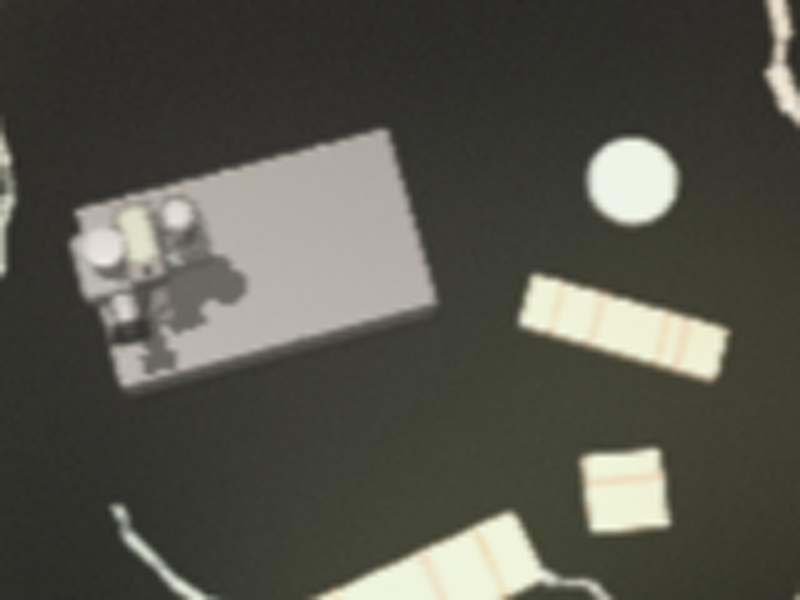

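The crop shows the three bars' sizes clearly. The bar at crop (625,328) measures 149 x 42 mm, against 205 x 55 mm for the other two, so it is the one to use. The granite measures 240 x 142 mm, as given, and its x runs towards 106.6°. I'll move above the bar.

Emit:
jog_arm:
  increments:
    - {"dx": 0.9, "dy": 0.93, "dz": 0, "az": 0.21, "gripper": 1}
    - {"dx": 0.9, "dy": 0.93, "dz": 0, "az": 0.21, "gripper": 1}
    - {"dx": 0.9, "dy": 0.93, "dz": 0, "az": 0.21, "gripper": 1}
    - {"dx": 0.9, "dy": 0.93, "dz": 0, "az": 0.21, "gripper": 1}

```text
$.increments[0]: bad value
```

Emit:
jog_arm:
  increments:
    - {"dx": 0.9, "dy": 0.93, "dz": 0, "az": 0.21, "gripper": 1}
    - {"dx": 0.9, "dy": 0.93, "dz": 0, "az": 0.21, "gripper": 1}
    - {"dx": 0.9, "dy": 0.93, "dz": 0, "az": 0.21, "gripper": 1}
    - {"dx": 0.9, "dy": 0.93, "dz": 0, "az": 0.21, "gripper": 1}

```text
$.increments[0]: bad value
```

Emit:
jog_arm:
  increments:
    - {"dx": 0.87, "dy": 0.93, "dz": -0.3, "az": 0.21, "gripper": 1}
    - {"dx": 0.87, "dy": 0.93, "dz": -0.3, "az": 0.21, "gripper": 1}
    - {"dx": 0.87, "dy": 0.93, "dz": -0.3, "az": 0.21, "gripper": 1}
    - {"dx": 0.87, "dy": 0.93, "dz": -0.3, "az": 0.21, "gripper": 1}
    - {"dx": 0.87, "dy": 0.93, "dz": -0.3, "az": 0.21, "gripper": 1}
    - {"dx": 0.87, "dy": 0.93, "dz": -0.3, "az": 0.21, "gripper": 1}

```text
$.increments[0]: bad value
```

```bash
cat > bar.py <<'E'
from h import *
import sys
f=shot("wrist");P=cloud("wrist");s=get_state();lo,hi=float(sys.argv[1]),float(sys.argv[2])
M=R.from_quat(s["tcp_rot"]).as_matrix()
print("tcp",s["eef_pos"].round(4),"tooly deg",np.degrees(np.arctan2(M[1,1],M[0,1])).round(2),"tilt",M[2,2],"q",s["qpos"].round(3),s["time"])
m=((f.min(2)>110)&(P[...,2]>lo)&(P[...,2]<hi)).astype(np.uint8)
n,l,st,ce=cv2.connectedComponentsWithStats(m)
for k in range(1,n):
    if st[k,4]>300:
        q=P[l==k];print(ce[k].round(),cv2.minAreaRect(q[:,:2].astype(np.float32)*1000),np.median(q[:,2]).round(4),st[k])
cv2.imwrite(f"pics/w{sys.argv[3]}.png",f)
E
python3 bar.py 0.006 0.03 1; python3 -c "
from plant import imaging;print(imaging.read_camera('wrist')['mount'])"
```

```text
tcp [ 0.2166 -0.6388  0.2552] tooly deg -71.28 tilt -0.9999981994346707 q [-1.394  0.287  1.578  0.     1.279 -0.15 ] 0.15
[204. 321.] ((-41.14710998535156, -647.9498291015625), (134.8922882080078, 33.369266510009766), 73.8149642944336) 0.0155 [162 305  81  50 832]
[[-2.02566063e-04  9.44609296e-01  3.28196949e-01  8.48796856e-02]
 [ 9.99999943e-01  1.02497826e-04  3.22201813e-04  5.87504605e-04]
 [ 2.70715354e-04  3.28196995e-01 -9.44609263e-01 -1.17097987e-01]
 [ 0.00000000e+00  0.00000000e+00  0.00000000e+00  1.00000000e+00]]
```

The rows seem to need every key. The wrist camera also sits on tool +x and would meet the gauge head, so I'll use the half-turned grasp (tool y at -194.8°, joint 6 about 2.7).

Emit:
jog_arm:
  increments:
    - {"dx": 0.9, "dy": 0.93, "dz": 0, "ax": 0, "ay": 0, "az": -0.45, "gripper": 1}
    - {"dx": 0.9, "dy": 0.93, "dz": 0, "ax": 0, "ay": 0, "az": -0.45, "gripper": 1}
    - {"dx": 0.9, "dy": 0.93, "dz": 0, "ax": 0, "ay": 0, "az": -0.45, "gripper": 1}
    - {"dx": 0.9, "dy": 0.93, "dz": 0, "ax": 0, "ay": 0, "az": -0.45, "gripper": 1}
    - {"dx": 0.9, "dy": 0.93, "dz": 0, "ax": 0, "ay": 0, "az": -0.45, "gripper": 1}
  force: 30

```text
time: 0.7
eef_pos: [0.3263, -0.5258, 0.2562]
tcp_rot: [0.982, -0.19, -0.0, -0.0]
contact_force: [-0.3, -0.1, 0.3]
opening: 0.999
finger_force: 0.0
```

Emit:
jog_arm:
  increments:
    - {"dx": 0.9, "dy": 0.93, "dz": 0, "ax": 0, "ay": 0, "az": -0.46, "gripper": 1}
    - {"dx": 0.9, "dy": 0.93, "dz": 0, "ax": 0, "ay": 0, "az": -0.46, "gripper": 1}
    - {"dx": 0.9, "dy": 0.93, "dz": 0, "ax": 0, "ay": 0, "az": -0.46, "gripper": 1}
    - {"dx": 0.9, "dy": 0.93, "dz": 0, "ax": 0, "ay": 0, "az": -0.46, "gripper": 1}
    - {"dx": 0.9, "dy": 0.93, "dz": 0, "ax": 0, "ay": 0, "az": -0.46, "gripper": 1}

```text
time: 1.2
eef_pos: [0.4343, -0.4139, 0.2561]
tcp_rot: [0.851, -0.525, -0.0, -0.0]
contact_force: [-0.1, -0.2, -0.2]
opening: 1.001
finger_force: 0.0
```

Emit:
jog_arm:
  increments:
    - {"dx": 0.85, "dy": 0.93, "dz": -0.3, "ax": 0, "ay": 0, "az": -0.46, "gripper": 1}
    - {"dx": 0.85, "dy": 0.93, "dz": -0.3, "ax": 0, "ay": 0, "az": -0.46, "gripper": 1}
    - {"dx": 0.85, "dy": 0.93, "dz": -0.3, "ax": 0, "ay": 0, "az": -0.46, "gripper": 1}
    - {"dx": 0.85, "dy": 0.93, "dz": -0.3, "ax": 0, "ay": 0, "az": -0.46, "gripper": 1}
    - {"dx": 0.85, "dy": 0.93, "dz": -0.3, "ax": 0, "ay": 0, "az": -0.46, "gripper": 1}
    - {"dx": 0.85, "dy": 0.93, "dz": -0.3, "ax": 0, "ay": 0, "az": -0.46, "gripper": 1}
    - {"dx": 0.85, "dy": 0.93, "dz": -0.3, "ax": 0, "ay": 0, "az": -0.46, "gripper": 1}

```text
time: 1.9
eef_pos: [0.5346, -0.3045, 0.2203]
tcp_rot: [-0.613, 0.79, 0.0, -0.0]
contact_force: [-0.3, -0.1, -0.4]
opening: 0.998
finger_force: 0.0
```

```bash
python3 bar.py 0.006 0.03 1
```

```text
tcp [ 0.5345 -0.3048  0.2204] tooly deg 165.54 tilt -0.999999995708504 q [-0.683  0.188  1.762 -0.     1.192  2.711] 1.95
[314.   6.] ((453.9271240234375, -432.9417724609375), (15.189474105834961, 32.33180618286133), 75.32118225097656) 0.0213 [295   0  37  20 400]
[263. 133.] ((524.7003784179688, -335.7000427246094), (25.953601837158203, 36.82103729248047), 74.8360824584961) 0.0156 [245 121  37  26 914]
[384. 157.] ((406.9554138183594, -278.6777038574219), (31.81755256652832, 53.94593811035156), 6.273598670959473) 0.0156 [ 364  130   41   56 1444]
[357. 168.] ((436.07257080078125, -274.5654602050781), (18.791271209716797, 54.748043060302734), 6.002181053161621) 0.0156 [344 143  29  51 718]
[261. 201.] ((545.1187133789062, -260.9888916015625), (115.45133972167969, 39.416725158691406), 74.69216918945312) 0.0156 [ 244  153   37   97 3407]
[161. 205.] ((655.287841796875, -285.4720458984375), (65.03079986572266, 64.71829986572266), 70.84309387207031) 0.0135 [ 132  178   59   55 2515]
[459. 266.] ((332.5525207519531, -112.8644790649414), (54.77229309082031, 206.7511749267578), 25.70698356628418) 0.0216 [ 401  203  111  127 6018]
```

The wrist data puts the bar centre at about (0.541, -0.277) at 74.8°, so the grasp lies 25 mm behind it.

Emit:
jog_arm:
  increments:
    - {"dx": 0, "dy": 0.03, "dz": -0.4, "ax": 0, "ay": 0, "az": -0.009, "gripper": 1}
    - {"dx": 0, "dy": 0.03, "dz": -0.8, "ax": 0, "ay": 0, "az": -0.009, "gripper": 1}
    - {"dx": 0, "dy": 0.03, "dz": -0.95, "ax": 0, "ay": 0, "az": -0.009, "gripper": 1}

```text
time: 2.25
eef_pos: [0.5317, -0.2994, 0.1011]
tcp_rot: [-0.606, 0.795, 0.004, -0.001]
contact_force: [-0.1, 0.3, -0.0]
opening: 1.003
finger_force: 0.0
```

Emit:
jog_arm:
  increments:
    - {"dx": 0, "dy": 0, "dz": -0.25, "ax": 0, "ay": 0, "az": 0, "gripper": 1}
    - {"dx": 0, "dy": 0, "dz": -0.45, "ax": 0, "ay": 0, "az": 0, "gripper": 1}
    - {"dx": 0, "dy": 0, "dz": -0.6, "ax": 0, "ay": 0, "az": 0, "gripper": 1}
    - {"dx": 0, "dy": 0, "dz": -0.65, "ax": 0, "ay": 0, "az": 0, "gripper": 1}
    - {"dx": 0, "dy": 0, "dz": -0.65, "ax": 0, "ay": 0, "az": 0, "gripper": 1}

```text
time: 2.75
eef_pos: [0.534, -0.301, 0.0276]
tcp_rot: [-0.606, 0.795, 0.001, -0.0]
contact_force: [0.7, -0.3, 0.8]
opening: 1.002
finger_force: 0.0
```

Emit:
jog_arm:
  increments:
    - {"dx": 0, "dy": 0, "dz": 0, "ax": 0, "ay": 0, "az": 0, "gripper": -0.2}
    - {"dx": 0, "dy": 0, "dz": 0, "ax": 0, "ay": 0, "az": 0, "gripper": -0.2}
    - {"dx": 0, "dy": 0, "dz": 0, "ax": 0, "ay": 0, "az": 0, "gripper": -0.2}
    - {"dx": 0, "dy": 0, "dz": 0, "ax": 0, "ay": 0, "az": 0, "gripper": -0.2}
    - {"dx": 0, "dy": 0, "dz": 0, "ax": 0, "ay": 0, "az": 0, "gripper": -0.2}
    - {"dx": 0, "dy": 0, "dz": 0, "ax": 0, "ay": 0, "az": 0, "gripper": -0.2}
  force: 30

```text
time: 3.35
eef_pos: [0.5354, -0.3014, 0.0297]
tcp_rot: [-0.606, 0.795, -0.001, 0.0]
contact_force: [-1.1, -0.1, 5.1]
opening: 0.46
finger_force: 31.9
```

Gripped at opening 0.46, which is about 39 mm. I'll lift and carry it to a staging place before the gauge.

Emit:
jog_arm:
  increments:
    - {"dx": 0, "dy": 0, "dz": 0.2, "ax": 0, "ay": 0, "az": 0, "gripper": -0.2}
    - {"dx": 0, "dy": 0, "dz": 0.5, "ax": 0, "ay": 0, "az": 0, "gripper": -0.2}
    - {"dx": 0, "dy": 0, "dz": 0.9, "ax": 0, "ay": 0, "az": 0, "gripper": -0.2}
    - {"dx": 0, "dy": 0, "dz": 0.9, "ax": 0, "ay": 0, "az": 0, "gripper": -0.2}
  force: 40

```text
time: 3.75
eef_pos: [0.5381, -0.3034, 0.1436]
tcp_rot: [-0.606, 0.795, -0.007, 0.002]
contact_force: [1.2, -1.3, -1.0]
opening: 0.453
finger_force: 42.1
```

Emit:
jog_arm:
  increments:
    - {"dx": 0.1, "dy": 0.25, "dz": 0, "ax": 0, "ay": 0, "az": 0.05, "gripper": -0.2}
    - {"dx": 0.2, "dy": 0.55, "dz": 0, "ax": 0, "ay": 0, "az": 0.1, "gripper": -0.2}
    - {"dx": 0.3, "dy": 0.85, "dz": 0, "ax": 0, "ay": 0, "az": 0.15, "gripper": -0.2}
    - {"dx": 0.3, "dy": 0.9, "dz": 0, "ax": 0, "ay": 0, "az": 0.18, "gripper": -0.2}
    - {"dx": 0.3, "dy": 0.9, "dz": 0, "ax": 0, "ay": 0, "az": 0.18, "gripper": -0.2}

```text
time: 4.25
eef_pos: [0.5698, -0.1906, 0.134]
tcp_rot: [0.713, -0.701, -0.002, 0.001]
contact_force: [0.7, -0.5, -3.1]
opening: 0.45
finger_force: 42.1
```

Emit:
jog_arm:
  increments:
    - {"dx": 0.1, "dy": 0.25, "dz": 0, "ax": 0, "ay": 0, "az": 0.05, "gripper": -0.2}
    - {"dx": 0.2, "dy": 0.5, "dz": 0, "ax": 0, "ay": 0, "az": 0.1, "gripper": -0.2}
    - {"dx": 0.3, "dy": 0.75, "dz": 0, "ax": 0, "ay": 0, "az": 0.173, "gripper": -0.2}
    - {"dx": 0.31, "dy": 0.9, "dz": 0, "ax": 0, "ay": 0, "az": 0.173, "gripper": -0.2}
    - {"dx": 0.31, "dy": 0.9, "dz": 0, "ax": 0, "ay": 0, "az": 0.173, "gripper": -0.2}

```text
time: 4.75
eef_pos: [0.6072, -0.0833, 0.135]
tcp_rot: [0.801, -0.599, -0.001, 0.0]
contact_force: [-0.4, -0.1, -4.0]
opening: 0.452
finger_force: 42.1
```

```bash
python3 bar.py 0.07 0.15 2
python3 - <<'E'
from h import *
shot("top")
for n in("wrist","top"):
    z=np.load(n+".npz");P=cloud(n);Z=P[...,2]
    for lo,hi in((.044,.056),(.18,.187),(.188,.195),(.215,.23)):
        m=(Z>lo)&(Z<hi)&(P[...,1]>-.16)&(P[...,1]<.13)&(P[...,0]>.45)&(P[...,0]<.72)
        if m.sum()>5: print(n,lo,m.sum(),P[m].mean(0).round(4),cv2.minAreaRect(P[m][:,:2].astype(np.float32)*1000))
cv2.imwrite("pics/w2b.png",cv2.resize(np.load("wrist.npz")["f"],None,fx=1.5,fy=1.5))
E
```

```text
tcp [ 0.6072 -0.0846  0.1352] tooly deg -163.66 tilt -0.9999981517306263 q [-3.030e-01  2.770e-01  1.823e+00 -1.000e-03  1.043e+00  2.553e+00] 4.8
[259. 253.] ((609.3678588867188, -77.38362121582031), (47.63641357421875, 110.62755584716797), 16.969350814819336) 0.1208 [  195   158   110   201 16488]
[315. 263.] ((586.8768920898438, -99.20502471923828), (6.773812770843506, 5.573603630065918), 17.8848934173584) 0.1366 [304 239  23  50 533]
wrist 0.044 11792 [ 0.6022 -0.0727  0.0494] ((592.581298828125, -36.39171600341797), (140.47499084472656, 165.3821563720703), 16.615680694580078)
wrist 0.18 5788 [ 0.6114 -0.0951  0.1838] ((610.2034301757812, -91.42327880859375), (121.4350357055664, 20.794221878051758), 16.282432556152344)
wrist 0.188 5975 [ 0.6109 -0.0968  0.1909] ((611.0198364257812, -95.34968566894531), (125.19245910644531, 13.3141450881958), 16.151321411132812)
top 0.044 287 [0.5782 0.0305 0.0509] ((584.062255859375, -2.8199310302734375), (139.5556640625, 240.3865966796875), 16.34589195251465)
top 0.18 100 [0.5607 0.0698 0.1837] ((561.2413940429688, 72.4205322265625), (54.724647521972656, 39.52720260620117), 3.920393228530884)
top 0.188 49 [0.5566 0.088  0.1916] ((559.8788452148438, 82.30255126953125), (32.76823043823242, 45.34477996826172), 7.760172367095947)
top 0.215 58 [0.5695 0.0403 0.2243] ((570.150634765625, 39.498416900634766), (27.33658218383789, 25.725875854492188), 3.549448251724243)
```

View pics/w2b.png

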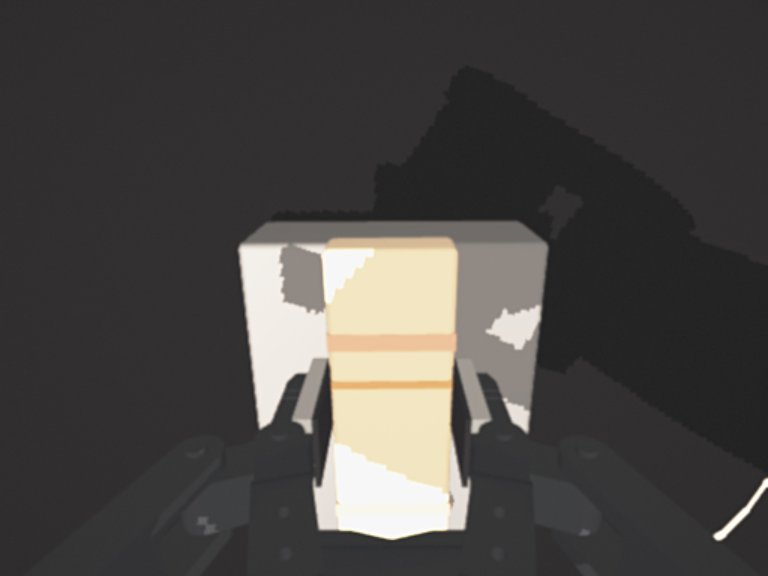

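The picture shows the bar's rear half between the pads at about (390,390), aligned with the granite's edges, whose near edge is at row 240. The knob at (0.570, 0.040) and the granite's axis (0.571, 0.040) agree. The TCP is at gauge x -130 mm, y +1 mm, so I'll lower.

Emit:
jog_arm:
  increments:
    - {"dx": 0, "dy": 0, "dz": -0.15, "ax": 0, "ay": 0, "az": 0.002, "gripper": -0.2}
    - {"dx": 0, "dy": 0, "dz": -0.3, "ax": 0, "ay": 0, "az": 0.002, "gripper": -0.2}
    - {"dx": 0, "dy": 0, "dz": -0.4, "ax": 0, "ay": 0, "az": 0.002, "gripper": -0.2}
    - {"dx": 0, "dy": 0, "dz": -0.4, "ax": 0, "ay": 0, "az": 0.002, "gripper": -0.2}
  force: 30

```text
time: 5.25
eef_pos: [0.606, -0.0855, 0.0857]
tcp_rot: [0.801, -0.599, -0.002, 0.001]
contact_force: [-0.1, -0.0, -3.6]
opening: 0.455
finger_force: 42.0
```

Emit:
jog_arm:
  increments:
    - {"dx": 0, "dy": 0, "dz": -0.02, "ax": 0, "ay": 0, "az": 0, "gripper": -0.2}
    - {"dx": 0, "dy": 0, "dz": -0.03, "ax": 0, "ay": 0, "az": 0, "gripper": -0.2}
    - {"dx": 0, "dy": 0, "dz": -0.03, "ax": 0, "ay": 0, "az": 0, "gripper": -0.2}

```text
time: 5.55
eef_pos: [0.6084, -0.0851, 0.0855]
tcp_rot: [0.802, -0.598, 0.001, -0.0]
contact_force: [0.8, 0.4, -2.3]
opening: 0.452
finger_force: 42.1
```

Emit:
jog_arm:
  increments:
    - {"dx": 0, "dy": 0, "dz": -0.01, "ax": 0, "ay": 0, "az": 0, "gripper": -0.2}
    - {"dx": 0, "dy": 0, "dz": -0.015, "ax": 0, "ay": 0, "az": 0, "gripper": -0.2}
    - {"dx": 0, "dy": 0, "dz": -0.015, "ax": 0, "ay": 0, "az": 0, "gripper": -0.2}

```text
time: 5.85
eef_pos: [0.6079, -0.0848, 0.083]
tcp_rot: [0.802, -0.598, 0.0, -0.0]
contact_force: [0.3, -0.1, -2.6]
opening: 0.453
finger_force: 42.1
```

Emit:
jog_arm:
  increments:
    - {"dx": 0, "dy": 0, "dz": -0.01, "ax": 0, "ay": 0, "az": 0, "gripper": -0.2}
    - {"dx": 0, "dy": 0, "dz": -0.01, "ax": 0, "ay": 0, "az": 0, "gripper": -0.2}

```text
time: 6.05
eef_pos: [0.6078, -0.0848, 0.0815]
tcp_rot: [0.802, -0.598, -0.0, 0.0]
contact_force: [-0.3, 0.4, -2.2]
opening: 0.453
finger_force: 42.1
```

Emit:
jog_arm:
  increments:
    - {"dx": 0, "dy": 0, "dz": -0.01, "ax": 0, "ay": 0, "az": 0, "gripper": -0.2}
    - {"dx": 0, "dy": 0, "dz": -0.01, "ax": 0, "ay": 0, "az": 0, "gripper": -0.2}

```text
time: 6.25
eef_pos: [0.6078, -0.0848, 0.0803]
tcp_rot: [0.802, -0.598, -0.0, 0.0]
contact_force: [0.8, -0.9, -2.3]
opening: 0.454
finger_force: 42.1
```

Emit:
jog_arm:
  increments:
    - {"dx": 0, "dy": 0, "dz": -0.01, "ax": 0, "ay": 0, "az": 0, "gripper": -0.2}
    - {"dx": 0, "dy": 0, "dz": -0.01, "ax": 0, "ay": 0, "az": 0, "gripper": -0.2}

```text
time: 6.45
eef_pos: [0.6081, -0.0849, 0.0798]
tcp_rot: [0.802, -0.598, 0.0, -0.0]
contact_force: [-0.7, -0.1, 0.8]
opening: 0.454
finger_force: 42.4
```

The bar is just resting on the granite. I'll slide 45 mm along the gauge's x (-0.107, +0.36), then creep.

Emit:
jog_arm:
  increments:
    - {"dx": -0.012, "dy": 0.04, "dz": 0, "ax": 0, "ay": 0, "az": 0, "gripper": -0.2}
    - {"dx": -0.03, "dy": 0.1, "dz": 0, "ax": 0, "ay": 0, "az": 0, "gripper": -0.2}
    - {"dx": -0.053, "dy": 0.18, "dz": 0, "ax": 0, "ay": 0, "az": 0, "gripper": -0.2}
    - {"dx": -0.077, "dy": 0.26, "dz": 0, "ax": 0, "ay": 0, "az": 0, "gripper": -0.2}
    - {"dx": -0.095, "dy": 0.32, "dz": 0, "ax": 0, "ay": 0, "az": 0, "gripper": -0.2}
    - {"dx": -0.107, "dy": 0.36, "dz": 0, "ax": 0, "ay": 0, "az": 0, "gripper": -0.2}
    - {"dx": -0.107, "dy": 0.36, "dz": 0, "ax": 0, "ay": 0, "az": 0, "gripper": -0.2}

```text
time: 7.15
eef_pos: [0.595, -0.0403, 0.0798]
tcp_rot: [0.802, -0.598, -0.0, -0.001]
contact_force: [0.3, 2.8, 2.4]
opening: 0.454
finger_force: 42.7
```

Emit:
jog_arm:
  increments:
    - {"dx": -0.002, "dy": 0.008, "dz": 0, "ax": 0, "ay": 0, "az": 0, "gripper": -0.2}
    - {"dx": -0.005, "dy": 0.016, "dz": 0, "ax": 0, "ay": 0, "az": 0, "gripper": -0.2}
    - {"dx": -0.007, "dy": 0.024, "dz": 0, "ax": 0, "ay": 0, "az": 0, "gripper": -0.2}
    - {"dx": -0.007, "dy": 0.024, "dz": 0, "ax": 0, "ay": 0, "az": 0, "gripper": -0.2}

```text
time: 7.55
eef_pos: [0.5948, -0.0395, 0.0797]
tcp_rot: [0.802, -0.598, 0.001, 0.0]
contact_force: [-0.1, -2.2, 3.0]
opening: 0.452
finger_force: 42.7
```

Emit:
jog_arm:
  increments:
    - {"dx": -0.002, "dy": 0.008, "dz": 0, "ax": 0, "ay": 0, "az": 0, "gripper": -0.2}
    - {"dx": -0.005, "dy": 0.016, "dz": 0, "ax": 0, "ay": 0, "az": 0, "gripper": -0.2}
    - {"dx": -0.005, "dy": 0.016, "dz": 0, "ax": 0, "ay": 0, "az": 0, "gripper": -0.2}

```text
time: 7.85
eef_pos: [0.5941, -0.0371, 0.0798]
tcp_rot: [0.802, -0.598, 0.001, -0.0]
contact_force: [0.9, -2.3, 3.2]
opening: 0.452
finger_force: 42.8
```

Emit:
jog_arm:
  increments:
    - {"dx": -0.002, "dy": 0.008, "dz": 0, "ax": 0, "ay": 0, "az": 0, "gripper": -0.2}
    - {"dx": -0.005, "dy": 0.016, "dz": 0, "ax": 0, "ay": 0, "az": 0, "gripper": -0.2}
    - {"dx": -0.005, "dy": 0.016, "dz": 0, "ax": 0, "ay": 0, "az": 0, "gripper": -0.2}

```text
time: 8.15
eef_pos: [0.5934, -0.035, 0.0797]
tcp_rot: [0.802, -0.598, 0.0, -0.0]
contact_force: [1.4, -3.8, 5.7]
opening: 0.45
finger_force: 42.9
```

Emit:
jog_arm:
  increments:
    - {"dx": -0.002, "dy": 0.008, "dz": 0, "ax": 0, "ay": 0, "az": 0, "gripper": -0.2}
    - {"dx": -0.002, "dy": 0.008, "dz": 0, "ax": 0, "ay": 0, "az": 0, "gripper": -0.2}

```text
time: 8.35
eef_pos: [0.5931, -0.034, 0.0797]
tcp_rot: [0.802, -0.598, 0.0, -0.0]
contact_force: [0.8, -3.3, 6.4]
opening: 0.449
finger_force: 43.0
```

```bash
python3 -c "
from plant import *
s=get_state();print(s['eef_pos'],s['contact_force'],s['wrist_torque'],s['tcp_rot'])"
```

```text
[ 0.59313337 -0.03404138  0.0797388 ] [ 0.82385874 -3.34541315  6.40435525] [-0.52108806 -0.19019711 -0.00099288] [ 8.01633453e-01 -5.97815649e-01  4.92779846e-04 -1.21608578e-04]
```

Emit:
jog_arm:
  increments:
    - {"dx": -0.002, "dy": 0.008, "dz": 0.004, "ax": 0, "ay": 0, "az": 0, "gripper": -0.2}
    - {"dx": -0.002, "dy": 0.008, "dz": 0.004, "ax": 0, "ay": 0, "az": 0, "gripper": -0.2}

```text
time: 8.55
eef_pos: [0.5925, -0.0327, 0.0798]
tcp_rot: [0.802, -0.598, -0.0, -0.0]
contact_force: [0.4, -3.7, 4.2]
opening: 0.454
finger_force: 42.8
```

Emit:
jog_arm:
  increments:
    - {"dx": -0.002, "dy": 0.008, "dz": 0, "ax": 0, "ay": 0, "az": 0, "gripper": -0.2}
    - {"dx": -0.002, "dy": 0.008, "dz": 0, "ax": 0, "ay": 0, "az": 0, "gripper": -0.2}

```text
time: 8.75
eef_pos: [0.5923, -0.0319, 0.0798]
tcp_rot: [0.802, -0.598, -0.0, -0.0]
contact_force: [1.6, -3.0, 3.8]
opening: 0.453
finger_force: 42.9
```

Emit:
jog_arm:
  increments:
    - {"dx": -0.002, "dy": 0.008, "dz": 0, "ax": 0, "ay": 0, "az": 0, "gripper": -0.2}
    - {"dx": -0.002, "dy": 0.008, "dz": 0, "ax": 0, "ay": 0, "az": 0, "gripper": -0.2}

```text
time: 8.95
eef_pos: [0.592, -0.031, 0.0797]
tcp_rot: [0.802, -0.598, -0.0, -0.0]
contact_force: [0.9, -2.3, 4.1]
opening: 0.45
finger_force: 42.9
```

Emit:
jog_arm:
  increments:
    - {"dx": -0.002, "dy": 0.008, "dz": 0, "ax": 0, "ay": 0, "az": 0, "gripper": -0.2}
    - {"dx": -0.002, "dy": 0.008, "dz": 0, "ax": 0, "ay": 0, "az": 0, "gripper": -0.2}

```text
time: 9.15
eef_pos: [0.5917, -0.03, 0.0798]
tcp_rot: [0.802, -0.598, -0.0, 0.0]
contact_force: [0.3, -3.8, 4.2]
opening: 0.455
finger_force: 42.8
```

Emit:
jog_arm:
  increments:
    - {"dx": -0.002, "dy": 0.008, "dz": 0, "ax": 0, "ay": 0, "az": 0, "gripper": -0.2}
    - {"dx": -0.002, "dy": 0.008, "dz": 0, "ax": 0, "ay": 0, "az": 0, "gripper": -0.2}

```text
time: 9.35
eef_pos: [0.5915, -0.029, 0.0798]
tcp_rot: [0.802, -0.598, -0.0, 0.0]
contact_force: [0.4, -2.5, 3.9]
opening: 0.453
finger_force: 42.8
```

Emit:
jog_arm:
  increments:
    - {"dx": -0.002, "dy": 0.008, "dz": 0, "ax": 0, "ay": 0, "az": 0, "gripper": -0.2}
    - {"dx": -0.002, "dy": 0.008, "dz": 0, "ax": 0, "ay": 0, "az": 0, "gripper": -0.2}

```text
time: 9.55
eef_pos: [0.5915, -0.0289, 0.0797]
tcp_rot: [0.802, -0.598, 0.001, 0.001]
contact_force: [1.5, -5.8, 3.3]
opening: 0.45
finger_force: 42.7
```

The motion stopped and the force rose to 5.8 N. One half-step will confirm it is the fence.

Emit:
jog_arm:
  increments:
    - {"dx": -0.001, "dy": 0.004, "dz": 0, "ax": 0, "ay": 0, "az": 0, "gripper": -0.2}
    - {"dx": -0.001, "dy": 0.004, "dz": 0, "ax": 0, "ay": 0, "az": 0, "gripper": -0.2}

```text
time: 9.75
eef_pos: [0.5915, -0.0289, 0.0798]
tcp_rot: [0.802, -0.598, 0.001, 0.001]
contact_force: [1.1, -7.4, 2.4]
opening: 0.453
finger_force: 42.7
```

```bash
python3 bar.py 0.055 0.085 3
python3 - <<'E'
from h import *
f=shot("top")
cv2.imwrite("pics/top3.png",cv2.resize(f[140:260,190:350],None,fx=5,fy=5,interpolation=cv2.INTER_CUBIC))
f=shot("side")
cv2.imwrite("pics/side3.png",cv2.resize(f[130:240,200:320],None,fx=5,fy=5,interpolation=cv2.INTER_CUBIC))
E
```

```text
tcp [ 0.5915 -0.0289  0.0797] tooly deg -163.41 tilt -0.9999970053643782 q [-0.219  0.312  1.898 -0.003  0.931  2.634] 9.8
[260. 206.] ((599.8282470703125, -55.483951568603516), (40.22492599487305, 45.196434020996094), 17.142061233520508) 0.0655 [ 215  160   90   95 8120]
[208. 253.] ((617.5393676757812, -32.87720489501953), (5.080089092254639, 1.8972924947738647), 24.613616943359375) 0.0739 [198 239  20  31 309]
[313. 253.] ((572.3046875, -46.46011734008789), (4.993349075317383, 1.840811848640442), 13.359323501586914) 0.074 [304 239  20  30 304]
[261. 306.] ((583.5671997070312, -2.5036277770996094), (40.28612518310547, 65.08528137207031), 16.87724494934082) 0.0656 [ 221  258   80  101 7421]
```

View pics/side3.png

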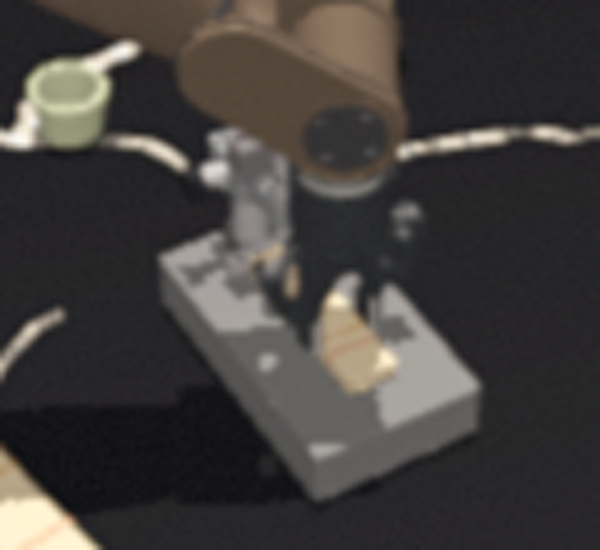

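The side crop shows the bar on the granite (355,345) under the gripper, with its inner end under the gauge head at (265,260). The fence is stiff and the push about 7 N, which fits the rear end at -123 mm. I'll let go and rise, backing away from the gauge.

Emit:
jog_arm:
  increments:
    - {"dx": 0, "dy": 0, "dz": 0, "ax": 0, "ay": 0, "az": 0, "gripper": 0.4}
    - {"dx": 0, "dy": 0, "dz": 0, "ax": 0, "ay": 0, "az": 0, "gripper": 0.4}
    - {"dx": 0, "dy": 0, "dz": 0, "ax": 0, "ay": 0, "az": 0, "gripper": 0.4}
    - {"dx": 0, "dy": 0, "dz": 0, "ax": 0, "ay": 0, "az": 0, "gripper": 0.4}
    - {"dx": 0, "dy": 0, "dz": 0, "ax": 0, "ay": 0, "az": 0, "gripper": 0.4}

```text
time: 10.4
eef_pos: [0.5909, -0.0273, 0.0794]
tcp_rot: [0.802, -0.598, -0.001, 0.0]
contact_force: [0.1, 1.2, 0.7]
opening: 0.704
finger_force: 0.0
```

Emit:
jog_arm:
  increments:
    - {"dx": 0, "dy": 0, "dz": 0.1, "ax": 0, "ay": 0, "az": 0, "gripper": 0.4}
    - {"dx": 0.05, "dy": -0.15, "dz": 0.4, "ax": 0, "ay": 0, "az": 0, "gripper": 0.4}
    - {"dx": 0.07, "dy": -0.25, "dz": 0.8, "ax": 0, "ay": 0, "az": 0, "gripper": 0.4}
    - {"dx": 0.07, "dy": -0.25, "dz": 1, "ax": 0, "ay": 0, "az": 0, "gripper": 0.4}
    - {"dx": 0.07, "dy": -0.25, "dz": 1, "ax": 0, "ay": 0, "az": 0, "gripper": 0.4}

```text
time: 10.9
eef_pos: [0.6027, -0.0588, 0.2069]
tcp_rot: [0.801, -0.598, 0.005, -0.002]
contact_force: [1.3, -0.2, 0.4]
opening: 0.699
finger_force: 0.0
```

```bash
python3 bar.py 0.055 0.085 4;python3 - <<'E'
from h import *
f=shot("top");P=cloud("top")
cv2.imwrite("pics/top4.png",cv2.resize(f[140:260,190:350],None,fx=5,fy=5,interpolation=cv2.INTER_CUBIC))
E
```

```text
tcp [ 0.6011 -0.0582  0.2035] tooly deg -163.45 tilt -0.9999796935009855 q [-0.264  0.177  1.807  0.     1.152  2.588] 10.95
[265. 237.] ((587.2276611328125, 4.618965148925781), (63.860286712646484, 168.0550994873047), 21.94255256652832) 0.0655 [ 235  161   63  157 6689]
```

View pics/w4.png

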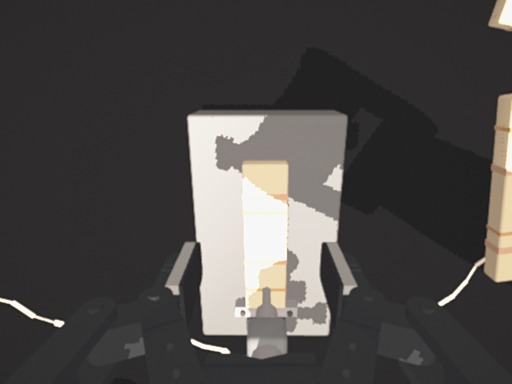

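The wrist picture shows the bar centred and square on the granite, running under the arm (265,300); its rear end is at row 162. Next I'll rise, wind joint 6 back for a long clockwise stroke, and go above the knob.

Emit:
jog_arm:
  increments:
    - {"dx": 0, "dy": 0, "dz": 0.4, "ax": 0, "ay": 0, "az": 0.05, "gripper": 0.4}
    - {"dx": 0, "dy": 0, "dz": 0.85, "ax": 0, "ay": 0, "az": 0.85, "gripper": 0.4}
    - {"dx": 0, "dy": 0, "dz": 0.85, "ax": 0, "ay": 0, "az": 0.85, "gripper": 0.4}
    - {"dx": -0.1, "dy": 0.4, "dz": 0.85, "ax": 0, "ay": 0, "az": 0.85, "gripper": 0.4}
    - {"dx": -0.255, "dy": 0.82, "dz": 0.85, "ax": 0, "ay": 0, "az": 0.85, "gripper": 0.4}
    - {"dx": -0.255, "dy": 0.82, "dz": 0.85, "ax": 0, "ay": 0, "az": 0.85, "gripper": 0.4}
    - {"dx": -0.255, "dy": 0.82, "dz": 0.85, "ax": 0, "ay": 0, "az": 0.85, "gripper": 0.4}
    - {"dx": -0.255, "dy": 0.82, "dz": 0.85, "ax": 0, "ay": 0, "az": 0.85, "gripper": 0.4}
    - {"dx": -0.255, "dy": 0.82, "dz": 0.85, "ax": 0, "ay": 0, "az": 0.85, "gripper": 0.4}
    - {"dx": -0.255, "dy": 0.82, "dz": 0.85, "ax": 0, "ay": 0, "az": 0.85, "gripper": 0.4}

```text
time: 12.0
eef_pos: [0.5679, 0.0412, 0.2991]
tcp_rot: [1.0, 0.029, -0.002, -0.0]
contact_force: [0.3, -0.4, 0.5]
opening: 0.702
finger_force: 0.0
```

Emit:
jog_arm:
  increments:
    - {"dx": 0, "dy": 0, "dz": 0, "ax": 0, "ay": 0, "az": 0.86, "gripper": 0.4}
    - {"dx": 0, "dy": 0, "dz": 0, "ax": 0, "ay": 0, "az": 0.86, "gripper": 0.4}
    - {"dx": 0, "dy": 0, "dz": 0, "ax": 0, "ay": 0, "az": 0.86, "gripper": 0.4}
    - {"dx": 0, "dy": 0, "dz": 0, "ax": 0, "ay": 0, "az": 0.86, "gripper": 0.4}
    - {"dx": 0, "dy": 0, "dz": 0, "ax": 0, "ay": 0, "az": 0.86, "gripper": 0.4}
    - {"dx": 0, "dy": 0, "dz": 0, "ax": 0, "ay": 0, "az": 0.86, "gripper": 0.4}
    - {"dx": 0, "dy": 0, "dz": 0, "ax": 0, "ay": 0, "az": 0.86, "gripper": 0.4}
    - {"dx": 0, "dy": 0, "dz": 0, "ax": 0, "ay": 0, "az": 0.86, "gripper": 0.4}
    - {"dx": 0, "dy": 0, "dz": 0, "ax": 0, "ay": 0, "az": 0.86, "gripper": 0.4}
    - {"dx": 0, "dy": 0, "dz": 0, "ax": 0, "ay": 0, "az": 0.86, "gripper": 0.4}

```text
time: 13.0
eef_pos: [0.568, 0.041, 0.2993]
tcp_rot: [0.763, 0.646, -0.002, -0.002]
contact_force: [0.1, -0.9, 0.4]
opening: 0.7
finger_force: 0.0
```

Emit:
jog_arm:
  increments:
    - {"dx": 0, "dy": 0, "dz": 0, "ax": 0, "ay": 0, "az": 0.86, "gripper": 0.4}
    - {"dx": 0, "dy": 0, "dz": 0, "ax": 0, "ay": 0, "az": 0.86, "gripper": 0.4}
    - {"dx": 0, "dy": 0, "dz": 0, "ax": 0, "ay": 0, "az": 0.86, "gripper": 0.4}
    - {"dx": 0, "dy": 0, "dz": 0, "ax": 0, "ay": 0, "az": 0.86, "gripper": 0.4}
    - {"dx": 0, "dy": 0, "dz": 0, "ax": 0, "ay": 0, "az": 0.86, "gripper": 0.4}
    - {"dx": 0, "dy": 0, "dz": 0, "ax": 0, "ay": 0, "az": 0.86, "gripper": 0.4}
    - {"dx": 0, "dy": 0, "dz": 0, "ax": 0, "ay": 0, "az": 0.86, "gripper": 0.4}
    - {"dx": 0, "dy": 0, "dz": 0, "ax": 0, "ay": 0, "az": 0.86, "gripper": 0.4}
    - {"dx": 0, "dy": 0, "dz": 0, "ax": 0, "ay": 0, "az": 0.86, "gripper": 0.4}
    - {"dx": 0, "dy": 0, "dz": 0, "ax": 0, "ay": 0, "az": 0.86, "gripper": 0.4}

```text
time: 14.0
eef_pos: [0.5684, 0.0409, 0.3003]
tcp_rot: [0.193, 0.981, -0.0, -0.001]
contact_force: [0.6, -0.2, 0.4]
opening: 0.702
finger_force: 0.0
```

Emit:
jog_arm:
  increments:
    - {"dx": 0, "dy": 0, "dz": 0, "ax": 0, "ay": 0, "az": 0.8, "gripper": 0.4}
    - {"dx": 0, "dy": 0, "dz": 0, "ax": 0, "ay": 0, "az": 0.8, "gripper": 0.4}
    - {"dx": 0, "dy": 0, "dz": 0, "ax": 0, "ay": 0, "az": 0.8, "gripper": 0.4}
    - {"dx": 0, "dy": 0, "dz": 0, "ax": 0, "ay": 0, "az": 0.8, "gripper": 0.4}
    - {"dx": 0, "dy": 0, "dz": 0, "ax": 0, "ay": 0, "az": 0.8, "gripper": 0.4}
    - {"dx": 0, "dy": 0, "dz": 0, "ax": 0, "ay": 0, "az": 0.8, "gripper": 0.4}
    - {"dx": 0, "dy": 0, "dz": 0, "ax": 0, "ay": 0, "az": 0.8, "gripper": 0.4}
    - {"dx": 0, "dy": 0, "dz": 0, "ax": 0, "ay": 0, "az": 0.8, "gripper": 0.4}
    - {"dx": 0, "dy": 0, "dz": 0, "ax": 0, "ay": 0, "az": 0.8, "gripper": 0.4}
    - {"dx": 0, "dy": 0, "dz": 0, "ax": 0, "ay": 0, "az": 0.8, "gripper": 0.4}

```text
time: 15.0
eef_pos: [0.5687, 0.0408, 0.3009]
tcp_rot: [-0.419, 0.908, 0.0, -0.001]
contact_force: [-0.6, 0.8, -0.1]
opening: 0.701
finger_force: 0.0
```

Run:
```python
from h import *
f=shot("wrist");P=cloud("wrist");s=get_state();print(s["eef_pos"],s["qpos"].round(3),s["wrist_torque"],s["time"])
cv2.imwrite("pics/w5.png",f)
Z=P[...,2];m=(Z>.215)&(Z<.232)&(np.hypot(P[...,0]-.5705,P[...,1]-.0405)<.03)
print(m.sum(),P[m].mean(0),np.median(Z[m])); print(cv2.minEnclosingCircle(P[m][:,:2].astype(np.float32)*1000),cv2.minAreaRect(P[m][:,:2].astype(np.float32)*1000))
f=shot("top");P=cloud("top");Z=P[...,2]
```

```text
[0.5687279  0.04076354 0.30099148] [-0.106  0.024  1.79   0.     1.329 -2.543] [-0.0186057  -0.0761417  -0.01978512] 15.05
1348 [0.56764929 0.04097786 0.22309831] 0.22364233443279274
((568.9519653320312, 42.47305679321289), 14.682746887207031) ((568.5570678710938, 42.184783935546875), (27.866666793823242, 28.376523971557617), 61.656394958496094)
```

View pics/w5.png

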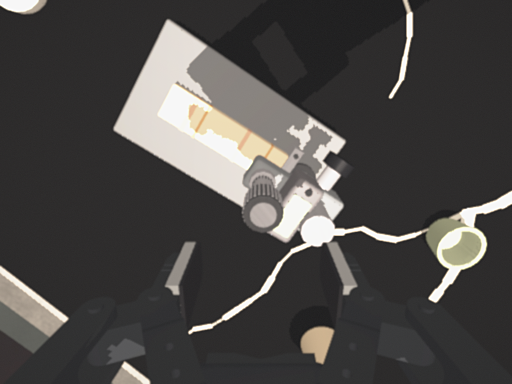

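The wrist picture shows the knob top at (263,213). By depth its centre is (0.569, 0.042), 28 mm across and 224 mm high, as given. I'll lower over it and grip.

Emit:
jog_arm:
  increments:
    - {"dx": 0.004, "dy": 0.004, "dz": -0.3, "ax": 0, "ay": 0, "az": 0, "gripper": 0.4}
    - {"dx": 0.004, "dy": 0.004, "dz": -0.5, "ax": 0, "ay": 0, "az": 0, "gripper": 0.4}
    - {"dx": 0.004, "dy": 0.004, "dz": -0.58, "ax": 0, "ay": 0, "az": 0, "gripper": 0.4}
    - {"dx": 0.004, "dy": 0.004, "dz": -0.58, "ax": 0, "ay": 0, "az": 0, "gripper": 0.4}
    - {"dx": 0.004, "dy": 0.004, "dz": -0.58, "ax": 0, "ay": 0, "az": 0, "gripper": 0.4}

```text
time: 15.6
eef_pos: [0.5701, 0.0411, 0.2333]
tcp_rot: [-0.421, 0.907, -0.0, 0.001]
contact_force: [0.5, 0.0, 0.7]
opening: 0.699
finger_force: 0.0
```

Emit:
jog_arm:
  increments:
    - {"dx": 0, "dy": 0, "dz": 0, "ax": 0, "ay": 0, "az": 0, "gripper": -0.5}
    - {"dx": 0, "dy": 0, "dz": 0, "ax": 0, "ay": 0, "az": 0, "gripper": -0.5}
    - {"dx": 0, "dy": 0, "dz": 0, "ax": 0, "ay": 0, "az": 0, "gripper": -0.5}
    - {"dx": 0, "dy": 0, "dz": 0, "ax": 0, "ay": 0, "az": 0, "gripper": -0.5}
    - {"dx": 0, "dy": 0, "dz": 0, "ax": 0, "ay": 0, "az": 0, "gripper": -0.5}
    - {"dx": 0, "dy": 0, "dz": 0, "ax": 0, "ay": 0, "az": 0, "gripper": -0.5}
  force: 50

```text
time: 16.2
eef_pos: [0.5688, 0.0424, 0.2342]
tcp_rot: [-0.421, 0.907, 0.002, -0.0]
contact_force: [-5.0, 4.7, 5.9]
opening: 0.305
finger_force: 48.9
```

```bash
cat > st.py <<'E'
from h import *
s=get_state();M=R.from_quat(s["tcp_rot"]).as_matrix()
print(s["eef_pos"].round(4),"psi",np.degrees(np.arctan2(M[1,1],M[0,1])).round(2),"q6",s["qpos"][5].round(3),"F",s["contact_force"].round(1),"T",s["wrist_torque"].round(3),s["opening"],s["finger_force"],s["time"])
E
python3 st.py
```

```text
[0.5688 0.0424 0.2342] psi 139.86 q6 -2.546 F [-5.   4.7  5.9] T [ 0.538  0.852 -0.063] 0.30473934170585587 48.91819417476654 16.2
```

The knob is gripped at 26 mm opening. I'll turn it clockwise in small steps and read the wrist torque after each.

Emit:
jog_arm:
  increments:
    - {"dx": -0.008, "dy": 0.01, "dz": 0.008, "ax": 0, "ay": 0, "az": -0.09, "gripper": -0.5}
    - {"dx": -0.008, "dy": 0.01, "dz": 0.008, "ax": 0, "ay": 0, "az": -0.09, "gripper": -0.5}

```text
time: 16.4
eef_pos: [0.5685, 0.0427, 0.2343]
tcp_rot: [-0.357, 0.934, -0.0, 0.0]
contact_force: [-1.7, 2.2, 2.2]
opening: 0.302
finger_force: 49.5
```

```bash
python3 st.py
```

```text
[0.5685 0.0427 0.2343] psi 131.8 q6 -2.403 F [-1.7  2.2  2.2] T [0.154 0.32  0.098] 0.3020842493923049 49.498745799064636 16.4
```

Emit:
jog_arm:
  increments:
    - {"dx": 0, "dy": 0, "dz": 0, "ax": 0, "ay": 0, "az": -0.09, "gripper": -0.5}
    - {"dx": 0, "dy": 0, "dz": 0, "ax": 0, "ay": 0, "az": -0.09, "gripper": -0.5}

```text
time: 16.6
eef_pos: [0.5686, 0.0426, 0.2343]
tcp_rot: [-0.291, 0.957, 0.0, 0.0]
contact_force: [-3.2, 1.0, 4.5]
opening: 0.302
finger_force: 49.7
```

```bash
python3 st.py
```

```text
[0.5686 0.0426 0.2343] psi 123.82 q6 -2.265 F [-3.2  1.   4.5] T [0.196 0.464 0.135] 0.30215467101080407 49.65845346450806 16.6
```

Emit:
jog_arm:
  increments:
    - {"dx": 0, "dy": 0, "dz": 0, "ax": 0, "ay": 0, "az": -0.09, "gripper": -0.5}
    - {"dx": 0, "dy": 0, "dz": 0, "ax": 0, "ay": 0, "az": -0.09, "gripper": -0.5}

```text
time: 16.8
eef_pos: [0.5686, 0.0427, 0.2343]
tcp_rot: [-0.223, 0.975, 0.0, 0.0]
contact_force: [-3.9, 1.8, 4.8]
opening: 0.306
finger_force: 49.8
```

```bash
python3 st.py
```

```text
[0.5686 0.0427 0.2343] psi 115.81 q6 -2.125 F [-3.9  1.8  4.8] T [0.262 0.543 0.106] 0.30625257171372466 49.80343222618103 16.8
```

Emit:
jog_arm:
  increments:
    - {"dx": 0, "dy": 0, "dz": 0, "ax": 0, "ay": 0, "az": -0.09, "gripper": -0.5}
    - {"dx": 0, "dy": 0, "dz": 0, "ax": 0, "ay": 0, "az": -0.09, "gripper": -0.5}

```text
time: 17.0
eef_pos: [0.5686, 0.0427, 0.2342]
tcp_rot: [-0.154, 0.988, 0.0, 0.0]
contact_force: [-4.2, 1.6, 5.1]
opening: 0.306
finger_force: 49.9
```

```bash
python3 st.py
```

```text
[0.5686 0.0427 0.2342] psi 107.72 q6 -1.984 F [-4.2  1.6  5.1] T [0.307 0.619 0.127] 0.30579665946630413 49.874895215034485 17.0
```

Emit:
jog_arm:
  increments:
    - {"dx": -0.01, "dy": 0.004, "dz": 0.012, "ax": 0, "ay": 0, "az": -0.09, "gripper": -0.5}
    - {"dx": -0.01, "dy": 0.004, "dz": 0.012, "ax": 0, "ay": 0, "az": -0.09, "gripper": -0.5}

```text
time: 17.2
eef_pos: [0.568, 0.0428, 0.2343]
tcp_rot: [-0.084, 0.996, -0.0, 0.001]
contact_force: [1.8, 0.8, -0.4]
opening: 0.306
finger_force: 49.7
```

```bash
python3 st.py
```

```text
[0.568  0.0428 0.2343] psi 99.66 q6 -1.842 F [ 1.8  0.8 -0.4] T [ 0.067 -0.353  0.118] 0.305638561147351 49.702924489974976 17.2
```

Emit:
jog_arm:
  increments:
    - {"dx": 0, "dy": 0, "dz": 0, "ax": 0, "ay": 0, "az": -0.09, "gripper": -0.5}
    - {"dx": 0, "dy": 0, "dz": 0, "ax": 0, "ay": 0, "az": -0.09, "gripper": -0.5}

```text
time: 17.4
eef_pos: [0.568, 0.0428, 0.2344]
tcp_rot: [-0.014, 1.0, 0.0, 0.001]
contact_force: [2.9, 1.3, -1.1]
opening: 0.303
finger_force: 49.7
```

```bash
python3 st.py
```

```text
[0.568  0.0428 0.2344] psi 91.58 q6 -1.702 F [ 2.9  1.3 -1.1] T [ 0.122 -0.417  0.073] 0.3029253200016206 49.71950948238373 17.4
```

Emit:
jog_arm:
  increments:
    - {"dx": 0, "dy": 0, "dz": 0, "ax": 0, "ay": 0, "az": -0.09, "gripper": -0.5}
    - {"dx": 0, "dy": 0, "dz": 0, "ax": 0, "ay": 0, "az": -0.09, "gripper": -0.5}

```text
time: 17.6
eef_pos: [0.5679, 0.0428, 0.2344]
tcp_rot: [0.057, 0.998, 0.0, 0.001]
contact_force: [2.8, 1.7, -1.3]
opening: 0.303
finger_force: 49.7
```

```bash
python3 st.py
```

```text
[0.5679 0.0428 0.2344] psi 83.5 q6 -1.561 F [ 2.8  1.7 -1.3] T [ 0.105 -0.496  0.14 ] 0.3027187157241075 49.66951131820679 17.6
```

Emit:
jog_arm:
  increments:
    - {"dx": 0, "dy": 0, "dz": 0, "ax": 0, "ay": 0, "az": -0.09, "gripper": -0.5}
    - {"dx": 0, "dy": 0, "dz": 0, "ax": 0, "ay": 0, "az": -0.09, "gripper": -0.5}

```text
time: 17.8
eef_pos: [0.5678, 0.0429, 0.2344]
tcp_rot: [0.127, 0.992, 0.0, 0.001]
contact_force: [3.9, 1.5, -2.4]
opening: 0.304
finger_force: 49.6
```

```bash
python3 st.py
```

```text
[0.5678 0.0429 0.2344] psi 75.42 q6 -1.419 F [ 3.9  1.5 -2.4] T [ 0.191 -0.578  0.102] 0.3043005286392277 49.62577164173126 17.8
```

Emit:
jog_arm:
  increments:
    - {"dx": 0, "dy": 0, "dz": 0, "ax": 0, "ay": 0, "az": -0.09, "gripper": -0.5}
    - {"dx": 0, "dy": 0, "dz": 0, "ax": 0, "ay": 0, "az": -0.09, "gripper": -0.5}

```text
time: 18.0
eef_pos: [0.5678, 0.0429, 0.2344]
tcp_rot: [0.197, 0.98, 0.0, 0.001]
contact_force: [3.5, 1.7, -2.1]
opening: 0.307
finger_force: 49.6
```

```bash
python3 st.py
```

```text
[0.5678 0.0429 0.2344] psi 67.33 q6 -1.278 F [ 3.5  1.7 -2.1] T [ 0.228 -0.754  0.142] 0.30673850658483015 49.59246754646301 18.0
```

Emit:
jog_arm:
  increments:
    - {"dx": 0.006, "dy": 0.004, "dz": -0.004, "ax": 0, "ay": 0, "az": -0.09, "gripper": -0.5}
    - {"dx": 0.006, "dy": 0.004, "dz": -0.004, "ax": 0, "ay": 0, "az": -0.09, "gripper": -0.5}

```text
time: 18.2
eef_pos: [0.568, 0.0431, 0.2343]
tcp_rot: [0.265, 0.964, -0.0, -0.0]
contact_force: [1.0, 1.0, -0.2]
opening: 0.304
finger_force: 49.8
```

```bash
python3 st.py
```

```text
[0.568  0.0431 0.2343] psi 59.25 q6 -1.136 F [ 1.   1.  -0.2] T [-0.025 -0.23   0.111] 0.3035715828596157 49.83326017856598 18.2
```

Emit:
jog_arm:
  increments:
    - {"dx": 0, "dy": 0, "dz": 0, "ax": 0, "ay": 0, "az": -0.09, "gripper": -0.5}
    - {"dx": 0, "dy": 0, "dz": 0, "ax": 0, "ay": 0, "az": -0.09, "gripper": -0.5}

```text
time: 18.4
eef_pos: [0.568, 0.0431, 0.2344]
tcp_rot: [0.333, 0.943, -0.0, 0.0]
contact_force: [1.2, 0.1, -0.8]
opening: 0.302
finger_force: 49.8
```

```bash
python3 st.py
```

```text
[0.568  0.0431 0.2344] psi 51.15 q6 -0.995 F [ 1.2  0.1 -0.8] T [-0.004 -0.244  0.096] 0.30179128902375546 49.84538912773132 18.4
```

Emit:
jog_arm:
  increments:
    - {"dx": 0, "dy": 0, "dz": 0, "ax": 0, "ay": 0, "az": -0.09, "gripper": -0.5}
    - {"dx": 0, "dy": 0, "dz": 0, "ax": 0, "ay": 0, "az": -0.09, "gripper": -0.5}

```text
time: 18.6
eef_pos: [0.568, 0.0432, 0.2343]
tcp_rot: [0.398, 0.917, -0.0, -0.0]
contact_force: [2.2, 0.4, 0.2]
opening: 0.305
finger_force: 49.9
```

```bash
python3 st.py
```

```text
[0.568  0.0432 0.2343] psi 43.05 q6 -0.853 F [2.2 0.4 0.2] T [ 0.031 -0.229  0.085] 0.3053127487290862 49.86394286155701 18.6
```

Emit:
jog_arm:
  increments:
    - {"dx": 0, "dy": 0, "dz": 0, "ax": 0, "ay": 0, "az": -0.09, "gripper": -0.5}
    - {"dx": 0, "dy": 0, "dz": 0, "ax": 0, "ay": 0, "az": -0.09, "gripper": -0.5}

```text
time: 18.8
eef_pos: [0.568, 0.0432, 0.2343]
tcp_rot: [0.462, 0.887, -0.0, 0.0]
contact_force: [1.1, 0.2, -0.2]
opening: 0.302
finger_force: 49.9
```

```bash
python3 st.py
```

```text
[0.568  0.0432 0.2343] psi 34.95 q6 -0.712 F [ 1.1  0.2 -0.2] T [-0.005 -0.248  0.106] 0.30170359135631414 49.88724410533905 18.8
```

Emit:
jog_arm:
  increments:
    - {"dx": 0, "dy": 0, "dz": 0, "ax": 0, "ay": 0, "az": -0.09, "gripper": -0.5}
    - {"dx": 0, "dy": 0, "dz": 0, "ax": 0, "ay": 0, "az": -0.09, "gripper": -0.5}

```text
time: 19.0
eef_pos: [0.5681, 0.0433, 0.2343]
tcp_rot: [0.524, 0.852, -0.0, 0.0]
contact_force: [1.4, 0.1, 1.2]
opening: 0.303
finger_force: 49.9
```

```bash
python3 st.py
```

```text
[0.5681 0.0433 0.2343] psi 26.85 q6 -0.571 F [1.4 0.1 1.2] T [ 0.032 -0.182  0.105] 0.30262164655722157 49.903353452682495 19.0
```

Emit:
jog_arm:
  increments:
    - {"dx": 0, "dy": 0, "dz": 0, "ax": 0, "ay": 0, "az": -0.09, "gripper": -0.5}
    - {"dx": 0, "dy": 0, "dz": 0, "ax": 0, "ay": 0, "az": -0.09, "gripper": -0.5}

```text
time: 19.2
eef_pos: [0.5681, 0.0433, 0.2343]
tcp_rot: [0.583, 0.813, 0.0, 0.0]
contact_force: [1.6, -0.1, 0.3]
opening: 0.305
finger_force: 49.9
```

```bash
python3 st.py
```

```text
[0.5681 0.0433 0.2343] psi 18.74 q6 -0.429 F [ 1.6 -0.1  0.3] T [ 0.09  -0.159  0.138] 0.3045165621697238 49.92501676082611 19.2
```

Emit:
jog_arm:
  increments:
    - {"dx": 0, "dy": 0, "dz": 0, "ax": 0, "ay": 0, "az": -0.09, "gripper": -0.5}
    - {"dx": 0, "dy": 0, "dz": 0, "ax": 0, "ay": 0, "az": -0.09, "gripper": -0.5}

```text
time: 19.4
eef_pos: [0.5681, 0.0433, 0.2343]
tcp_rot: [0.639, 0.769, 0.0, -0.0]
contact_force: [1.6, 1.3, 1.0]
opening: 0.306
finger_force: 49.9
```

```bash
python3 st.py
```

```text
[0.5681 0.0433 0.2343] psi 10.59 q6 -0.287 F [1.6 1.3 1. ] T [ 0.063 -0.15  -0.094] 0.30604138229641703 49.94409263134003 19.4
```

Emit:
jog_arm:
  increments:
    - {"dx": 0, "dy": 0, "dz": 0, "ax": 0, "ay": 0, "az": -0.09, "gripper": -0.5}
    - {"dx": 0, "dy": 0, "dz": 0, "ax": 0, "ay": 0, "az": -0.09, "gripper": -0.5}

```text
time: 19.6
eef_pos: [0.5682, 0.0433, 0.2343]
tcp_rot: [0.691, 0.722, 0.0, 0.0]
contact_force: [2.2, 1.5, 1.4]
opening: 0.299
finger_force: 49.9
```

```bash
python3 st.py
```

```text
[0.5682 0.0433 0.2343] psi 2.5 q6 -0.146 F [2.2 1.5 1.4] T [ 0.146 -0.163 -0.114] 0.29903435590519234 49.941229820251465 19.6
```

Emit:
jog_arm:
  increments:
    - {"dx": 0, "dy": 0, "dz": 0, "ax": 0, "ay": 0, "az": -0.09, "gripper": -0.5}
    - {"dx": 0, "dy": 0, "dz": 0, "ax": 0, "ay": 0, "az": -0.09, "gripper": -0.5}

```text
time: 19.8
eef_pos: [0.5682, 0.0434, 0.2343]
tcp_rot: [0.74, 0.672, 0.0, 0.0]
contact_force: [2.2, 1.3, 0.8]
opening: 0.3
finger_force: 50.0
```

```bash
python3 st.py
```

```text
[0.5682 0.0434 0.2343] psi -5.52 q6 -0.006 F [2.2 1.3 0.8] T [ 0.13  -0.233  0.133] 0.30014184025504603 49.95355188846588 19.8
```

Emit:
jog_arm:
  increments:
    - {"dx": 0, "dy": 0, "dz": 0, "ax": 0, "ay": 0, "az": -0.09, "gripper": -0.5}
    - {"dx": 0, "dy": 0, "dz": 0, "ax": 0, "ay": 0, "az": -0.09, "gripper": -0.5}

```text
time: 20.0
eef_pos: [0.5682, 0.0434, 0.2343]
tcp_rot: [0.786, 0.618, 0.0, 0.0]
contact_force: [1.7, 0.7, 2.1]
opening: 0.306
finger_force: 50.0
```

```bash
python3 st.py
```

```text
[0.5682 0.0434 0.2343] psi -13.63 q6 0.136 F [1.7 0.7 2.1] T [ 0.252 -0.252  0.147] 0.30587089664700323 49.976080656051636 20.0
```

The first click showed as a torque drop at psi 10.6 to 2.5°. The next is due about 30° on. I'll continue carefully.

Emit:
jog_arm:
  increments:
    - {"dx": 0, "dy": 0, "dz": 0, "ax": 0, "ay": 0, "az": -0.05, "gripper": -0.5}
    - {"dx": 0, "dy": 0, "dz": 0, "ax": 0, "ay": 0, "az": -0.05, "gripper": -0.5}

```text
time: 20.2
eef_pos: [0.5683, 0.0434, 0.2343]
tcp_rot: [0.81, 0.587, 0.0, 0.0]
contact_force: [2.4, 0.4, 0.4]
opening: 0.3
finger_force: 50.0
```

```bash
python3 st.py
```

```text
[0.5683 0.0434 0.2343] psi -18.18 q6 0.215 F [2.4 0.4 0.4] T [ 0.144 -0.264 -0.017] 0.3001347793417419 49.98062789440155 20.2
```

Emit:
jog_arm:
  increments:
    - {"dx": 0, "dy": 0, "dz": 0, "ax": 0, "ay": 0, "az": -0.05, "gripper": -0.5}
    - {"dx": 0, "dy": 0, "dz": 0, "ax": 0, "ay": 0, "az": -0.05, "gripper": -0.5}

```text
time: 20.4
eef_pos: [0.5683, 0.0434, 0.2343]
tcp_rot: [0.833, 0.554, 0.0, 0.0]
contact_force: [2.8, 1.8, 1.2]
opening: 0.298
finger_force: 50.0
```

```bash
python3 st.py
```

```text
[0.5683 0.0434 0.2343] psi -22.76 q6 0.295 F [2.8 1.8 1.2] T [ 0.195 -0.315 -0.131] 0.29797388316788337 49.97355937957764 20.4
```

Emit:
jog_arm:
  increments:
    - {"dx": 0, "dy": 0, "dz": 0, "ax": 0, "ay": 0, "az": -0.05, "gripper": -0.5}
    - {"dx": 0, "dy": 0, "dz": 0, "ax": 0, "ay": 0, "az": -0.05, "gripper": -0.5}

```text
time: 20.6
eef_pos: [0.5683, 0.0434, 0.2343]
tcp_rot: [0.854, 0.52, 0.0, 0.0]
contact_force: [3.7, 1.0, 1.8]
opening: 0.303
finger_force: 50.0
```

```bash
python3 st.py
```

```text
[0.5683 0.0434 0.2343] psi -27.28 q6 0.374 F [3.7 1.  1.8] T [ 0.23  -0.369 -0.127] 0.3027111448044047 49.99040365219116 20.6
```

Emit:
jog_arm:
  increments:
    - {"dx": 0, "dy": 0, "dz": 0, "ax": 0, "ay": 0, "az": -0.05, "gripper": -0.5}
    - {"dx": 0, "dy": 0, "dz": 0, "ax": 0, "ay": 0, "az": -0.05, "gripper": -0.5}

```text
time: 20.8
eef_pos: [0.5683, 0.0433, 0.2343]
tcp_rot: [0.874, 0.487, 0.0, 0.0]
contact_force: [3.3, 1.3, 2.6]
opening: 0.306
finger_force: 50.0
```

```bash
python3 st.py
```

```text
[0.5683 0.0433 0.2343] psi -31.78 q6 0.453 F [3.3 1.3 2.6] T [ 0.298 -0.373  0.023] 0.3063435045238476 49.994900822639465 20.8
```

The second click has passed (psi -18 to -29°) and the torque is rising again, so the slip is about 1.05 rad. I'll go a few degrees on, let the knob go and rise.

Emit:
jog_arm:
  increments:
    - {"dx": -0.003, "dy": 0, "dz": 0, "ax": 0, "ay": 0, "az": -0.06, "gripper": -0.5}
    - {"dx": -0.003, "dy": 0, "dz": 0, "ax": 0, "ay": 0, "az": -0.06, "gripper": -0.5}

```text
time: 21.0
eef_pos: [0.5682, 0.0433, 0.2343]
tcp_rot: [0.896, 0.445, 0.001, 0.0]
contact_force: [4.7, 1.1, 0.4]
opening: 0.305
finger_force: 49.9
```

```bash
python3 st.py
```

```text
[0.5682 0.0433 0.2343] psi -37.16 q6 0.547 F [4.7 1.1 0.4] T [ 0.279 -0.63   0.121] 0.3051217266191666 49.91716682910919 21.0
```

Emit:
jog_arm:
  increments:
    - {"dx": 0, "dy": 0, "dz": 0, "ax": 0, "ay": 0, "az": 0, "gripper": 0.2}
    - {"dx": 0, "dy": 0, "dz": 0, "ax": 0, "ay": 0, "az": 0, "gripper": 0.2}
    - {"dx": 0, "dy": 0, "dz": 0, "ax": 0, "ay": 0, "az": 0, "gripper": 0.4}
    - {"dx": 0, "dy": 0, "dz": 0, "ax": 0, "ay": 0, "az": 0, "gripper": 0.4}
    - {"dx": 0, "dy": 0, "dz": 0.2, "ax": 0, "ay": 0, "az": 0, "gripper": 0.4}
    - {"dx": 0, "dy": 0, "dz": 0.5, "ax": 0, "ay": 0, "az": 0, "gripper": 0.4}
    - {"dx": 0, "dy": 0, "dz": 0.8, "ax": 0, "ay": 0, "az": 0, "gripper": 0.4}
    - {"dx": 0, "dy": 0, "dz": 0.8, "ax": 0, "ay": 0, "az": 0, "gripper": 0.4}

```text
time: 21.8
eef_pos: [0.5698, 0.043, 0.3371]
tcp_rot: [0.896, 0.443, 0.005, 0.003]
contact_force: [0.2, -0.6, 0.6]
opening: 0.703
finger_force: 0.0
```

```bash
python3 st.py
python3 - <<'E'
from h import *
f=shot("side")
cv2.imwrite("pics/side6.png",cv2.resize(f[130:240,200:320],None,fx=5,fy=5,interpolation=cv2.INTER_CUBIC))
f=shot("wrist");cv2.imwrite("pics/w6.png",f)
E
```

```text
[0.5698 0.043  0.3371] psi -37.4 q6 0.551 F [ 0.2 -0.6  0.6] T [ 0.054 -0.031 -0.046] 0.7029839287565044 0.0 21.8
```

View pics/w6.png

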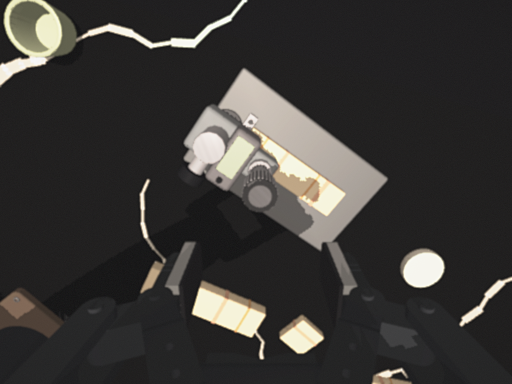

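The picture shows the bar lying square under the head (300,180), the knob free at (260,195), and the gripper clear. I'll hand it in.

```bash
python3 -c "
from plant import job;print(job.sign_off())"
```

```text
the job is handed in; nothing more can be done
None
```

I handed the job in: the 150 mm bar is clamped under the spindle, square and flush against the fence, after two ratchet clicks read from the wrist torque; sign-off returned no verdict, and I did not measure the spindle force directly.

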